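# Dock the next lamp battery canister and open its cap a quarter turn

### The arm

A 6-joint arm with a two-finger parallel gripper is mounted at the origin on a cart in front of the work surface, level with it; the furniture and walls round the work are solid. World frame = base frame: x ahead of the robot, y to its left, z up, the work surface at z = 0. Lengths are in mm, angles in rad, forces in N, time in s.
With the tool pointing down it reaches from about 250 to 800 mm from the base axis. Payload 3.9 kg.
Tool frame: the origin (TCP) lies midway between the tips of the shut fingers; the grasp point (between the pads) lies 19 mm behind it (robot.grip_point_offset is the distance from the TCP to the grasp point, in mm); z points along the fingers, y is the line along which they close (so a half turn about z gives the same grasp; the last joint's range is limited). The gripper opens to 85 mm and grips with 20 to 120 N. Pads are 22 mm wide; open, the fingers measure 114 mm over their backs; the gripper's body (76 mm by 85 mm) begins 54 mm behind the grasp point. The pads swing forward as they close: fully open they stand 13 mm farther back than shut.
Start: joints at [1.217, 0.26, -0.138, 1.173, 0, 1.571], TCP at [181.889, 492.475, 231.304] pointing down, gripper open.
Joint ranges: [-2.78, 2.78], [-0.83, 1.72], [-1.28, 1.37], [-1.9, 2.12], [-1.57, 1.48], [-3.14, 3.14]. Speed limits (rad/s): [2.57, 2.57, 3.14, 3.14, 3.14, 3.14].

### API

Orientations are given as a unit quaternion [x, y, z, w].
In Python, from bench import robot gives the robot as it stands.
- The arm moves only by the tool arm_command, never from a script. Its argument "deltas" is one flat list of numbers, 5 for each row, row after row: the shift along the tool's x, y, z in mm, then the turn about the tool's z in degrees, then the finger opening in mm, from 0 to 85.4. A call has 1 to 20 rows; each row is the pose to reach, as a shift and turn from the pose commanded when the call began, along the tool's axes at that moment; what a row does not reach only later rows make up. A row lasts 1/10 s, in which the tool goes at most 50 mm and 8.59 degrees, less where a joint would pass 70% of its speed; a pose out of reach is approached as far as the arm can. A call with a gripper value outside its range is refused whole. The fingers move at their own pace and stop on an object; "squeeze" is the grip in N (left out, the last holds). Time passes only in rows, so rows that repeat a pose let the fingers close. It gives the time, the measured TCP pose, the force, the opening and the grip force at its end, in the units of the state.
- robot.get_state(): the state, without advancing time (a new reading comes with each control period).
- robot.snapshot(name): name is "side" or "top" or "wrist"; returns a dict with "frame" (420x560x3 uint8, red, green, blue), "fx", "fy", "cx", "cy" (pixels), "rvec" (rotation vector, rad) and "tvec" (3), from world to camera coordinates, as OpenCV has them; the wrist camera has in their place "T_tool_cam" (4x4, takes a point from camera to tool coordinates, whose origin is the TCP and whose axes are the flange's). Camera axes: x right, y down, z forward; pixel columns grow to the right and rows downward; lengths in mm; the calibration is good to about 2 mm. A picture is of the moment at which its call begins: read the wrist's pose just before it. There is no depth.
- robot.job_done(): hands the job in; it is judged then, once.
The state is a dict: "t": time; "joints": joint angles; "dq": joint speeds; "effort": joint torques, N m; "ee_pos": TCP position; "ee_rot": TCP orientation; "wrist_force": force on the tool from outside, world axes, zero at the start; "torque": the same for the moment, N m; "gripper_width": finger opening in mm; "grip_force": force on a finger pad.
Only numpy, scipy, OpenCV 4.12 (cv2) and the standard library are available. Lean on these libraries where they do the work, as an engineer would, in place of code of your own. Each camera call takes 0.05 s, during which the arm holds its last target. There are 200 camera calls.

### The job

The black-capped battery canister in the test dock has been checked and the orange-capped one in the storage nest is next: swap the two, keeping them upright, so that each stands fully down in the other's well (you may stand one on the table meanwhile). Then screw the orange cap down until it bottoms out so that its contact closes, back it off a quarter turn so that the contact opens again, and finish while still holding the cap there so that it cannot creep during the reading. Leave the multimeter, the yellow tape and the red screwdriver where they lie.

Things in the scene. Friction and masses are not known exactly. Their poses are not given: they have to be found in the camera images.
- dock: test dock, fixed: bright aluminium block 76 x 76 mm, 40 mm high, with a square well in its middle (47 mm wide, 32 mm deep); on its -x side a low blue terminal box (22 mm high, 88 mm wide, out to 81 mm from the well's centre) with a red and a black post up to 35 mm high. Origin: under the well's centre at table height; z up, x and y square to the well
- dock_seat (a point): centre of the floor of the dock's well, 8 mm above the table, where the origin of a fully seated canister comes to lie
- nest: storage nest, fixed: black plastic block 70 x 70 mm, 40 mm high, on a foot 82 x 82 x 6 mm, with a square well like the dock's (47 mm wide, 32 mm deep). Origin: under the well's centre at table height; z up, x and y square to the well
- nest_seat (a point): centre of the floor of the nest's well, 8 mm above the table
- can_a: checked canister, in the dock at first: grey square housing 44 x 44 mm, 66 mm high to its flat shoulder, foot tapered to 37 mm over 6 mm; black cap 40 mm across, 26 mm high on top, home and rigid with it; about 0.32 kg. Origin: centre of its underside; z up, x and y square to its sides. Fits a well in any of four quarter turns, 1.5 mm play a side. Hold it by two facing sides or by the cap
- can_b: next canister, in the nest at first: same grey housing, 44 x 44 x 66 mm to the shoulder, same foot, orange cap only started on the thread; about 0.32 kg with it. Origin: centre of its underside; z up, x and y square to its sides; white index line atop its -x side. In a well it can twist about 0.07 rad either way before the walls stop it. Hold it by two facing sides, below the cap
- cap_b (a joint): turn of the orange cap, rad: 0 = bottomed out on the shoulder (hard stop); grows as it is unscrewed (counterclockwise from above); 1.8 to 2.8 at the start, 1.57 = backed off a quarter turn. Right-hand thread, 8 mm rise a turn, drag 0.06 N m; stays where it is left; captive, stops at 3.2. At 0 the white index line on the cap stands over that on the housing
- cap_b_mid (a point): centre of the orange cap, on the canister's axis: round, knurled, 40 mm across, 26 mm high; this point is 13 mm above its underside, and 79 mm above can_b's origin when bottomed out (up to 4 mm more unscrewed). The housing's shoulder stands out below the cap at sides and corners: fingertips must stay above the shoulder to turn the cap
- meter: multimeter, red and black, 145 x 70 x 44 mm, lying behind the work; bystander, origin under its middle
- tape: roll of yellow insulating tape, 62 mm across, 17 mm high, lying flat behind the work; bystander, origin under its middle
- driver: red screwdriver, 179 mm long, 25 mm thick, lying to the right, in front of the laptop, roughly along x; the table is bare for 150 mm to its left; bystander, origin under its middle

How it is judged:
By the outcome, as a careful person would: the job done as asked, in the order asked, and still so for the second after the job is handed in, while the arm keeps its last pose, push and grip.
It also fails if it takes over 72 s, if anything falls off the work surface, if the arm or the gripper's body presses on something with over 40 N, if the wrist force passes 120 N, or if a joint passes its speed limit or range.

## Working session

There is one attempt and no reset: what is moved stays moved. The work goes in short steps, Python scripts to look and compute and a tool call to move; the robot and the scene stay as the last step left them, time stands still between calls to the robot, and variables do not carry over. Pictures are saved under pics/ and viewed, at most 10 in all, crops included, and the job is handed in when it is done.

Besides the shell and the picture viewer there is one more tool, called after "Emit:" in YAML: its name, and indented under it one key for each argument. arm_command: Moves the arm, as the interface text tells. Its arguments: {"type":"object","properties":{"deltas":{"type":"array"},"squeeze":{"type":"number"}},"required":["deltas"]}

```bash
ls; mkdir -p pics
python3 - <<'E'
from bench import robot
import cv2,numpy as np
s=robot.get_state();print({k:np.round(v,3).tolist() for k,v in s.items()}, robot.grip_point_offset)
for n in("top","side"):
    d=robot.snapshot(n);cv2.imwrite(f"pics/{n}0.png",d["frame"][:,:,::-1])
    print(n,{k:np.round(v,4).tolist() for k,v in d.items() if k!="frame"})
    np.savez(f"{n}0.npz",**d)
E
```

```text
pics
{'t': 0.0, 'joints': [1.217, 0.261, -0.139, 1.173, 0.0, 1.571], 'dq': [-0.001, -0.0, 0.0, 0.002, -0.001, -0.0], 'effort': [0.001, -40.568, 25.392, 0.019, 0.0, 0.0], 'ee_pos': [181.647, 491.817, 230.458], 'ee_rot': [0.176, 0.984, -0.001, -0.0], 'wrist_force': [-0.715, 0.125, -0.264], 'torque': [-0.078, 0.021, -0.014], 'grip_force': 0.0, 'gripper_width': 85.299} 18.700000000000003
top {'fx': 451.7132, 'fy': 451.7132, 'cx': 284.9028, 'cy': 217.6155, 'rvec': [2.1722, -2.1262, 0.1969], 'tvec': [-49.7021, 572.633, 1063.9341]}
side {'fx': 381.9433, 'fy': 381.9433, 'cx': 279.337, 'cy': 207.6005, 'rvec': [0.1871, -2.5313, 1.715], 'tvec': [555.5107, 121.2352, 899.4113]}
```

View pics/top0.png

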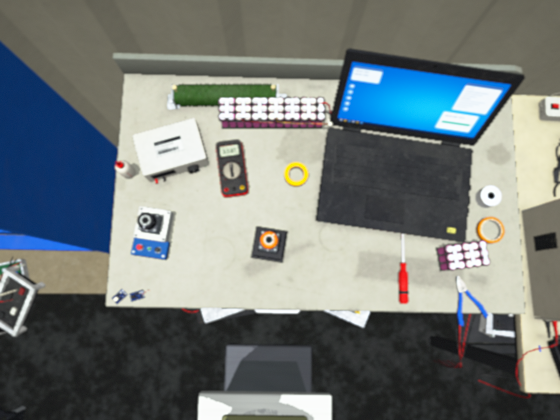

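View pics/side0.png

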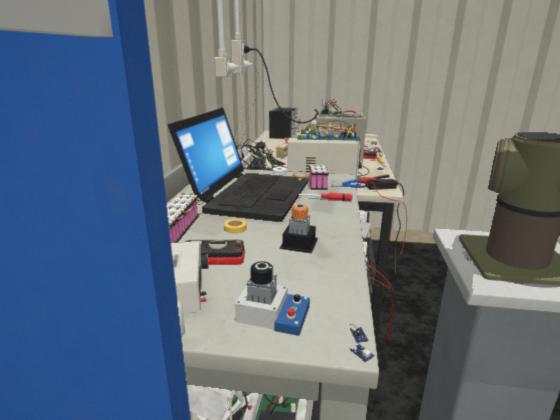

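The top view shows the dock with the black cap at about (152,222) and the blue terminal box below it, towards the robot. The nest with the orange cap is at (269,241). In the side view the dock is at (262,290) and the nest at (300,235), with bare table between them.

```bash
cat > h.py <<'E'
import numpy as np,cv2
from bench import robot
from scipy.spatial.transform import Rotation as R
def pose():
    s=robot.get_state();return np.array(s["ee_pos"]),R.from_quat(s["ee_rot"])
def onplane(uv,d,z,tp=None):
    """pixels -> world points on height z; tp=(pos,rot) of tool for wrist pictures"""
    uv=np.atleast_2d(uv).astype(float)
    r=np.c_[(uv[:,0]-d["cx"])/d["fx"],(uv[:,1]-d["cy"])/d["fy"],np.ones(len(uv))]
    if tp is None:
        M=R.from_rotvec(d["rvec"]).as_matrix().T;o=-M@d["tvec"]
    else:
        T=d["T_tool_cam"];M=tp[1].as_matrix()@T[:3,:3];o=tp[0]+tp[1].apply(T[:3,3])
    w=r@M.T
    return o+w*((z-o[2])/w[:,2])[:,None]
def totool(p):
    """world target TCP -> shift in tool axes from the present pose"""
    a,q=pose();return q.inv().apply(np.array(p)-a)
def yawdeg():
    """angle of tool y (closing line) in world, deg"""
    y=pose()[1].apply([0,1,0]);return np.degrees(np.arctan2(y[1],y[0]))
def wrist(name):
    tp=pose();d=robot.snapshot("wrist");cv2.imwrite(f"pics/{name}.png",d["frame"][:,:,::-1])
    return d,tp
E
python3 - <<'E'
from h import *
d=dict(np.load("top0.npz"));hsv=cv2.cvtColor(d["frame"],cv2.COLOR_RGB2HSV)
def cen(m,x0,x1,y0,y1):
    k=np.zeros_like(m);k[y0:y1,x0:x1]=m[y0:y1,x0:x1];p=np.argwhere(k)[:,::-1]
    r=cv2.minAreaRect(p.astype(np.float32));return p.mean(0),len(p),r
H,S,V=cv2.split(hsv)
o=cen((H<22)&(S>130)&(V>120),245,295,220,265);print("orange",o,onplane(o[0],d,103))
b=cen(V<60,130,175,205,240);print("blackcap",b,onplane(b[0],d,100))
n=cen(V<75,245,295,220,265);print("nest",n,onplane(n[2][0],d,40),onplane(cv2.boxPoints(n[2]),d,40))
t=cen((H>95)&(H<125)&(S>120),125,180,225,265);print("blue",t,onplane(cv2.boxPoints(t[2]),d,22))
dr=cen(((H<8)|(H>172))&(S>150)&(V>100),390,415,225,310);print("driver",onplane(dr[0],d,12))
w=robot.snapshot("wrist");print(w["T_tool_cam"].round(3),w["fx"],w["cx"],w["cy"])
print(yawdeg())
E
```

```text
orange (array([268.67567568, 239.9527027 ]), 148, ((268.4705810546875, 239.6176300048828), (17.32135772705078, 17.32135772705078), 59.036251068115234)) [[5.11316141e+02 2.87944873e-01 1.03000000e+02]]
blackcap (array([151.47222222, 221.90277778]), 72, ((150.40000915527344, 221.800048828125), (11.62755298614502, 11.627553939819336), 63.43495178222656)) [[547.6248356  272.58210239 100.        ]]
nest (array([272.6, 245.9]), 300, ((269.3150329589844, 244.20230102539062), (29.27100944519043, 29.499095916748047), 8.746162414550781)) [[507.81197141  -0.72480685  40.        ]] [[476.77252734  39.15268806  40.        ]
 [548.59848724  30.33703723  40.        ]
 [539.18062161 -41.0252812   40.        ]
 [467.44835288 -31.46458445  40.        ]]
blue (array([150.87919463, 248.02908277]), 447, ((150.15792846679688, 248.3221893310547), (35.10667419433594, 16.846391677856445), 6.911227226257324)) [[476.63971816 336.82602187  22.        ]
 [518.03356637 334.85494907  22.        ]
 [509.44296075 248.59584896  22.        ]
 [468.08047521 251.07848608  22.        ]]
driver [[ 420.24286994 -336.0378363    12.        ]]
[[ 0.00000e+00 -9.52000e-01 -3.08000e-01  7.77050e+01]
 [ 1.00000e+00  0.00000e+00  1.00000e-03 -1.35100e+00]
 [-1.00000e-03 -3.08000e-01  9.52000e-01 -1.43209e+02]
 [ 0.00000e+00  0.00000e+00  0.00000e+00  1.00000e+00]] 366.7613633188959 275.0473142772631 210.79155662185656
69.72963132984941
```

Emit:
arm_command:
  deltas: [-420,-79,30,-14.6,85,-420,-79,30,-14.6,85,-420,-79,30,-14.6,85,-420,-79,30,-14.6,85,-420,-79,30,-14.6,85,-420,-79,30,-14.6,85,-420,-79,30,-14.6,85,-420,-79,30,-14.6,85,-420,-79,30,-14.6,85,-420,-79,30,-14.6,85,-420,-79,30,-14.6,85,-420,-79,30,-14.6,85,-420,-79,30,-14.6,85,-420,-79,30,-14.6,85]
  squeeze: 60

```text
t: 1.55
ee_pos: [547.6, 273.7, 201.6]
ee_rot: [0.049, 0.999, 0.0, 0.0]
wrist_force: [-0.0, -0.3, 0.3]
gripper_width: 84.9
grip_force: 0.0
```

Run:
```python
from h import *
d,tp=wrist("w1");np.savez("w1.npz",p=tp[0],q=tp[1].as_quat(),**d);print(tp[0],yawdeg(),robot.get_state()["joints"])
```

```text
[547.58763273 273.70619628 201.63163724] 84.4192475249369 [4.63273437e-01 4.22690883e-01 2.77588335e-02 1.17561696e+00
 8.55280403e-06 5.60675958e-01]
```

View pics/w1.png

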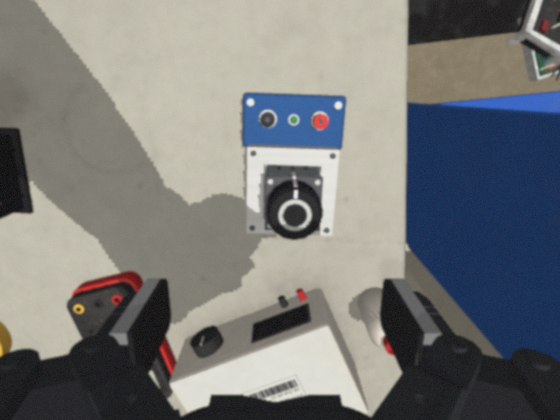

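The wrist picture shows the dock right way on: blue box at (295,120) with a green lamp at (293,120), aluminium block (247-338, 148-235), housing shoulder top edge around (265-322, 167), black cap at (294,210).

```bash
cat >> h.py <<'E'
def line_fit(p):
    vx,vy,x,y=cv2.fitLine(np.float32(p)[:,:2],cv2.DIST_HUBER,0,.01,.01).ravel();return np.degrees(np.arctan2(vy,vx)),(x,y)
def rect(m,d,z,tp,close=9):
    m=cv2.morphologyEx(m.astype(np.uint8),cv2.MORPH_CLOSE,np.ones((close,close)))
    c=max(cv2.findContours(m,cv2.RETR_EXTERNAL,cv2.CHAIN_APPROX_NONE)[0],key=cv2.contourArea)
    w=onplane(c[:,0],d,z,tp)[:,:2].astype(np.float32);return cv2.minAreaRect(w),w
E
python3 - <<'E'
from h import *
d=dict(np.load("w1.npz"));tp=(d["p"],R.from_quat(d["q"]))
f=d["frame"];H,S,V=cv2.split(cv2.cvtColor(f,cv2.COLOR_RGB2HSV))
win=np.zeros(V.shape,bool);win[85:245,230:355]=1
print("blue",rect((H>100)&(H<125)&(S>120)&win,d,22,tp,25)[0])
print("dock+",rect((V>190)&(S<40)&win&(np.arange(420)[:,None]>147),d,40,tp,21)[0])
r,w=rect((V<45)&win&(np.arange(420)[:,None]>150),d,100,tp,3);print("cap",r,cv2.minEnclosingCircle(w))
ring=(V>150)&(S<60);k=np.zeros_like(ring);k[192:235,272:318]=ring[192:235,272:318]
r,w=rect(k,d,100,tp,3);print("ring",cv2.minEnclosingCircle(w))
for y in(160,166,170,176,182,190): print(y,V[y,240:345:1].tolist()) if y in(176,) else 0
print(V[145:200,294-18].tolist())
cv2.imwrite("pics/c1.png",cv2.resize(f[85:245,225:360,::-1],None,fx=4,fy=3.7,interpolation=cv2.INTER_CUBIC)[:600])
E
```

```text
blue ((494.74468994140625, 292.9082336425781), (85.30526733398438, 42.93136215209961), 82.91431427001953)
dock+ ((557.921630859375, 287.4604187011719), (109.2064208984375, 86.06033325195312), 84.4465103149414)
cap ((551.575439453125, 281.17950439453125), (41.48788833618164, 29.737707138061523), 30.405303955078125) ((549.0233154296875, 285.44500732421875), 21.049945831298828)
ring ((549.8483276367188, 286.3795471191406), 13.557659149169922)
176 [195, 195, 188, 170, 146, 146, 172, 208, 224, 226, 228, 227, 227, 228, 227, 227, 228, 228, 225, 221, 200, 172, 148, 132, 108, 92, 86, 85, 87, 88, 92, 91, 90, 88, 89, 89, 91, 90, 88, 93, 90, 92, 90, 92, 90, 93, 90, 93, 89, 87, 89, 106, 141, 174, 185, 161, 123, 96, 91, 94, 89, 91, 89, 88, 91, 88, 88, 88, 90, 83, 83, 85, 84, 86, 89, 88, 90, 88, 90, 97, 122, 158, 191, 216, 226, 228, 226, 228, 228, 229, 229, 229, 229, 228, 229, 228, 221, 211, 200, 197, 196, 193, 194, 196, 195]
[128, 124, 158, 204, 224, 227, 229, 227, 228, 226, 225, 227, 226, 227, 227, 227, 224, 224, 217, 180, 130, 88, 74, 75, 80, 78, 81, 82, 83, 80, 83, 91, 100, 104, 106, 106, 103, 100, 100, 92, 77, 55, 33, 26, 24, 22, 26, 29, 29, 33, 34, 37, 41, 41, 41]
```

View pics/c1.png

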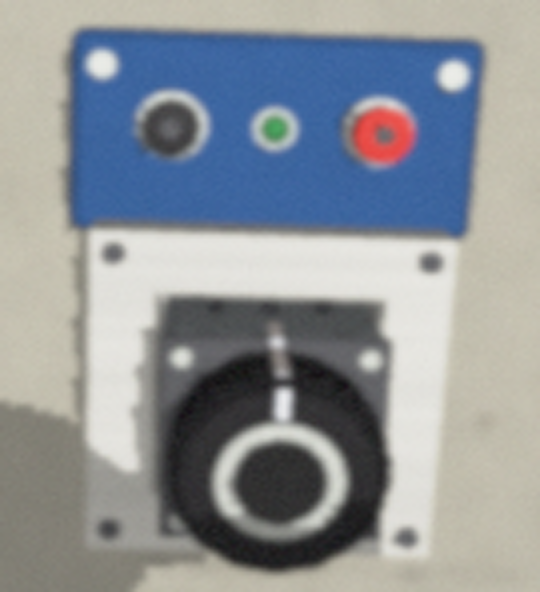

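The crop shows the four dock screws at crop pixels (113,253), (431,262), (109,528) and (405,537), the green lamp, both white index marks pointing to -x, and the ring atop the cap centred at about (280,482).

Run:
```python
from h import *
d=dict(np.load("w1.npz"));tp=(d["p"],R.from_quat(d["q"]))
c=lambda a:np.array(a)/[4,3.7]+[225-.37,85-.37]
s=onplane(c([(113,253),(431,262),(405,537),(109,528)]),d,40,tp)[:,:2];print(s,s.mean(0))
for i in range(4):
    e=s[(i+1)%4]-s[i];print(np.hypot(*e),np.degrees(np.arctan2(e[1],e[0])))
print("ring",onplane(c([(280,482)]),d,100,tp))
h=onplane(c([(181,358),(370,360)]),d,74,tp)[:,:2];print("shoulder screws",h,np.degrees(np.arctan2(*(h[1]-h[0])[::-1])))
e=onplane(c([(160,297),(384,303)]),d,74,tp)[:,:2];print("shoulder edge",e,e.mean(0))
e=onplane(c([(165,345),(387,343)]),d,74,tp)[:,:2];print("shoulder edge?",e,e.mean(0),np.hypot(*(e[1]-e[0])))
```

```text
[[515.89762098 257.05764233]
 [524.32063334 322.73659909]
 [589.94426499 313.76270026]
 [581.27513871 248.58850241]] [552.8594145  285.53636102]
66.21685962318857 82.69198044222199
66.2343709139682 -7.786783964193664
65.74823051487687 -97.57670507674936
65.92379051687506 172.6188899752645
ring [[552.96021041 285.76355733 100.        ]]
shoulder screws [[533.32226759 269.91406791]
 [537.20404557 305.46984466]] 83.76944772741395
shoulder edge [[520.40847658 267.2881633 ]
 [525.67606471 308.79762381]] [523.04227065 288.04289355]
shoulder edge? [[530.32902549 267.18543784]
 [533.96822172 308.87788981]] [532.1486236  288.03166383] 41.850977291785476
```

Emit:
arm_command:
  deltas: [-4,12.3,40,1.4,64,-4,12.3,80,1.4,64,-4,12.3,120,1.4,64,-4,12.3,145,1.4,64,-4,12.3,160,1.4,64,-4,12.3,160,1.4,64,-4,12.3,160,1.4,50,-4,12.3,160,1.4,35,-4,12.3,160,1.4,35,-4,12.3,160,1.4,35,-4,12.3,160,1.4,35,-4,12.3,160,1.4,35]
  squeeze: 60

```text
t: 2.8
ee_pos: [554.7, 285.4, 42.8]
ee_rot: [0.062, 0.998, 0.001, 0.001]
wrist_force: [-1.2, 0.9, 6.2]
gripper_width: 43.5
grip_force: 62.2
```

Run:
```python
from h import *
s=robot.get_state();print(pose()[0],yawdeg(),s["wrist_force"],s["torque"],s["gripper_width"],s["grip_force"])
```

```text
[554.74541345 285.40216342  42.78942302] 82.9343290424392 [-1.21581651  0.87750379  6.17814204] [ 0.09182959  0.11836336 -0.01754773] 43.47488612289123 62.226274609565735
```

Emit:
arm_command:
  deltas: [0,0,-15,0,35,0,0,-40,0,35,0,0,-60,0,35,1,-40,-60,0,35,2,-80,-60,0,35,2,-120,-60,0,35,2,-142,-60,0,35,2,-142,-40,0,35,2,-142,-15,0,35,2,-142,0,0,35,2,-142,4,0,35,2,-142,7,0,35,2,-142,8,0,35,2,-142,8,0,35]

```text
t: 4.2
ee_pos: [531.9, 143.1, 34.8]
ee_rot: [0.062, 0.998, -0.001, -0.002]
wrist_force: [-5.7, -2.6, 9.7]
gripper_width: 43.3
grip_force: 65.1
```

Run:
```python
from h import *
s=robot.get_state();print(pose()[0],yawdeg(),s["wrist_force"],s["torque"],s["gripper_width"],s["grip_force"])
```

```text
[531.91939939 143.06216164  34.79437436] 82.9204469242637 [-5.70555412 -2.6355751   9.74434821] [-0.59122553  1.51770542 -0.04491552] 43.27273227138014 65.095793902874
```

Emit:
arm_command:
  deltas: [2,-142,0,0,50,0,0,0,0,66,0,0,0,0,66,0,0,0,0,66,0,0,-25,0,66,0,0,-65,0,66,2,-10,-105,0,66,4,-50,-145,0,66,7,-90,-166,0,66,7,-130,-166,0,66,7,-146,-166,0,66,7,-146,-166,0,66,7,-146,-166,0,66,7,-146,-166,0,66]

```text
t: 5.6
ee_pos: [509.3, 1.0, 199.3]
ee_rot: [0.061, 0.998, 0.0, -0.0]
wrist_force: [-0.4, 0.2, 0.1]
gripper_width: 65.9
grip_force: 0.0
```

I mistyped the first row as a sideways shift while letting go, so I need to check whether the black-capped canister still stands.

Run:
```python
from h import *
d,tp=wrist("w2");np.savez("w2.npz",p=tp[0],q=tp[1].as_quat(),**d);print(tp[0],yawdeg())
s=robot.snapshot("side");np.savez("side2.npz",**s);t=robot.snapshot("top");np.savez("top2.npz",**t)
a=cv2.resize(t["frame"][190:280,120:300],(400,200),interpolation=cv2.INTER_CUBIC)
b=cv2.resize(s["frame"][180:350,200:400],(400,340),interpolation=cv2.INTER_CUBIC)
w=cv2.resize(d["frame"][60:340,60:520],(400,244))
im=np.zeros((600,800,3),np.uint8);im[:200,:400]=a;im[:340,400:]=b;im[350:594,:400]=w
cv2.imwrite("pics/m2.png",im[:,:,::-1])
```

```text
[509.30108039   0.99578592 199.2806611 ] 83.03498115418604
```

View pics/m2.png

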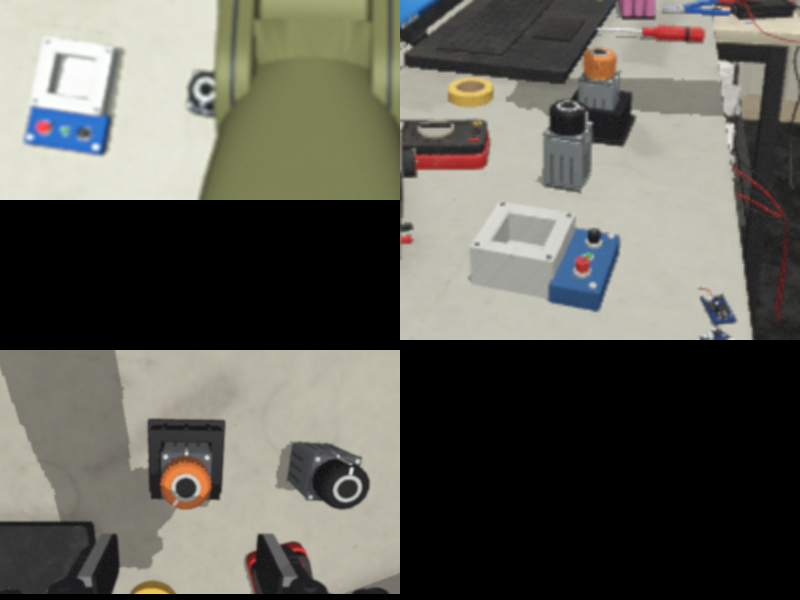

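The black canister still stands upright, turned roughly 35 degrees, at mosaic (348,485). The orange one sits in the nest at (186,488), its cap line pointing lower left, about 150 degrees counterclockwise of the housing line. The dock is empty.

Run:
```python
from h import *
d=dict(np.load("w2.npz"));tp=(d["p"],R.from_quat(d["q"]))
f=d["frame"];H,S,V=cv2.split(cv2.cvtColor(f,cv2.COLOR_RGB2HSV))
win=np.zeros(V.shape,bool);win[130:245,215:330]=1
o=(H<20)&(S>140)&(V>110)&win
r,w=rect(o,d,103,tp,5);print("cap outline",cv2.minEnclosingCircle(w))
w=onplane(np.argwhere(o|((V>150)&(S<60)&win))[:,::-1],d,103,tp)
c=f[130:245,220:320];cA=f[150:245,380:495]
im=np.zeros((575,800,3),np.uint8);a=cv2.resize(c,(400,460),interpolation=cv2.INTER_CUBIC);b=cv2.resize(cA,(400,330),interpolation=cv2.INTER_CUBIC)
im[:460,:400]=a;im[:330,400:]=b;cv2.imwrite("pics/m3.png",im[:,:,::-1])
```

```text
cap outline ((509.86248779296875, -1.1699442863464355), 21.37920379638672)
```

View pics/m3.png

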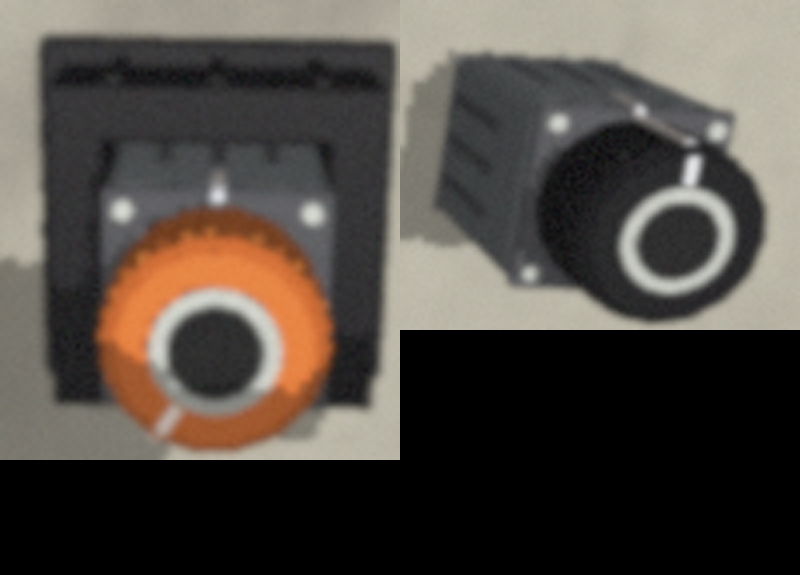

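The left crop shows the nest can with its ring at (215,352), shoulder screws at (122,211) and (312,214), and the cap line at (165,425). The right crop shows can A with its ring at (677,240) and shoulder screws at (559,123), (718,131) and (530,272).

Run:
```python
from h import *
d=dict(np.load("w2.npz"));tp=(d["p"],R.from_quat(d["q"]))
A=lambda a:np.array(a)/4+[220-.4,130-.4]
B=lambda a:np.array(a)/[3.478,3.474]+[380-.4,150-.4]
ang=lambda v:np.degrees(np.arctan2(v[1],v[0]))
for nm,C,r,sc,zt,zs in(("b",A,[(215,352),(165,425)],[(122,211),(312,214)],103,74),("a",B,[(677,240)],[(530,272),(559,123),(718,131)],92,66)):
    P=onplane(C(r),d,zt,tp)[:,:2];Q=onplane(C(sc),d,zs,tp)[:,:2]
    print(nm,"ring",P,"screws",Q,[ (np.hypot(*e),ang(e)) for e in np.diff(Q,axis=0)])
    if nm=="b":print("cap line dir",ang(P[1]-P[0]))
    else: print("centre from diag screws",(Q[0]+Q[2])/2)
f=onplane(A([(43,38),(393,42)]),d,6,tp)[:,:2];print("foot",f,np.hypot(*(f[1]-f[0])),ang(f[1]-f[0]))
g=onplane(A([(55,405),(370,405)]),d,40,tp)[:,:2];print("block far",g,np.hypot(*(g[1]-g[0])),ang(g[1]-g[0]))
```

```text
b ring [[513.32587115  -1.94176918]
 [525.69863968 -12.30902163]] screws [[493.32978742 -17.15124983]
 [498.23423504  18.17833758]] [(np.float64(35.668380304227206), np.float64(82.09671875524765))]
cap line dir -39.959939931214656
a ring [[544.36295154 213.55089464]] screws [[559.94854924 201.98502844]
 [524.58259046 205.1114698 ]
 [530.77494163 240.58100463]] [(np.float64(35.50388254803626), np.float64(174.94803936431526)), (np.float64(36.006014972515786), np.float64(80.0969802568636))]
centre from diag screws [545.36174543 221.28301654]
foot [[466.95619001 -35.82881716]
 [477.47824959  42.86570045]] 79.39484139646696 82.38428511332862
block far [[542.77999605 -41.35243343]
 [551.22997465  27.62242761]] 69.49052880371865 83.01560577017983
```

Run:
```python
from h import *
d=dict(np.load("w2.npz"));tp=(d["p"],R.from_quat(d["q"]))
B=lambda a:(np.array(a)-[400,0])/[3.478,3.474]+[380-.4,150-.4]
ang=lambda v:np.degrees(np.arctan2(v[1],v[0]))
P=onplane(B([(677,240)]),d,92,tp)[:,:2];Q=onplane(B([(530,272),(559,123),(718,131)]),d,66,tp)[:,:2]
print(P,Q,[(np.hypot(*e),ang(e)) for e in np.diff(Q,axis=0)],(Q[0]+Q[2])/2)
```

```text
[[534.24206227 130.90922727]] [[548.6851593  110.03753747]
 [513.74769519 116.56089927]
 [519.91484406 151.82971593]] [(np.float64(35.54125275428089), np.float64(169.4237796499285)), (np.float64(35.803954439515635), np.float64(80.0814690127017))] [534.30000168 130.9336267 ]
```

Emit:
arm_command:
  deltas: [-4,-2.4,40,0.8,64,-4,-2.4,80,0.8,64,-4,-2.4,120,0.8,64,-4,-2.4,145,0.8,64,-4,-2.4,156,0.8,64,-4,-2.4,156,0.8,64,-4,-2.4,156,0.8,50,-4,-2.4,156,0.8,35,-4,-2.4,156,0.8,35,-4,-2.4,156,0.8,35,-4,-2.4,156,0.8,35,-4,-2.4,156,0.8,35]
  squeeze: 60

```text
t: 6.95
ee_pos: [514.8, -2.6, 45.0]
ee_rot: [0.069, 0.998, 0.001, 0.002]
wrist_force: [0.5, 2.2, 6.4]
gripper_width: 43.2
grip_force: 62.2
```

Run:
```python
from h import *
s=robot.get_state();print(pose()[0],yawdeg(),s["wrist_force"],s["torque"],s["gripper_width"],s["grip_force"])
```

```text
[514.79810463  -2.55950378  44.99159764] 82.13697715185133 [0.48244722 2.24080783 6.36253234] [ 0.31163803  0.00823719 -0.00476402] 43.16266897655984 62.214821577072144
```

Emit:
arm_command:
  deltas: [0,0,-15,0,35,0,0,-40,0,35,0,0,-80,0,35,0,0,-112,0,35,0,40,-112,0,35,0,85,-112,0,35,0,130,-112,0,35,-0.8,175,-112,0,35,-0.8,220,-112,-0.4,35,-0.8,260,-112,-0.4,35,-0.8,290.3,-80,-0.4,35,-0.8,290.3,-42,-0.4,35,-0.8,290.3,-42,-0.4,35,-0.8,290.3,-42,-0.4,35,-0.8,290.3,-42,-0.4,35]

```text
t: 8.45
ee_pos: [554.6, 284.3, 87.1]
ee_rot: [0.066, 0.998, 0.001, 0.001]
wrist_force: [0.9, 0.0, -2.3]
gripper_width: 43.2
grip_force: 62.6
```

Run:
```python
from h import *
s=robot.get_state();print(pose()[0],yawdeg(),s["wrist_force"],s["torque"],s["gripper_width"],s["grip_force"])
d,tp=wrist("w3");np.savez("w3.npz",p=tp[0],q=tp[1].as_quat(),**d)
t=robot.snapshot("top");np.savez("top3.npz",**t)
f=d["frame"];im=np.zeros((600,800,3),np.uint8);im[:420,:560]=f
im[420:,:560]=cv2.resize(f[100:230,180:400],(560,180));cv2.imwrite("pics/m4.png",im[:,:560,::-1])
```

```text
[554.64448284 284.34852561  87.12541276] 82.47098214098268 [ 0.85255602  0.01499178 -2.32441519] [ 0.0974435  -0.03617858  0.03385688] 43.161818127159606 62.59901583194733
```

View pics/m4.png

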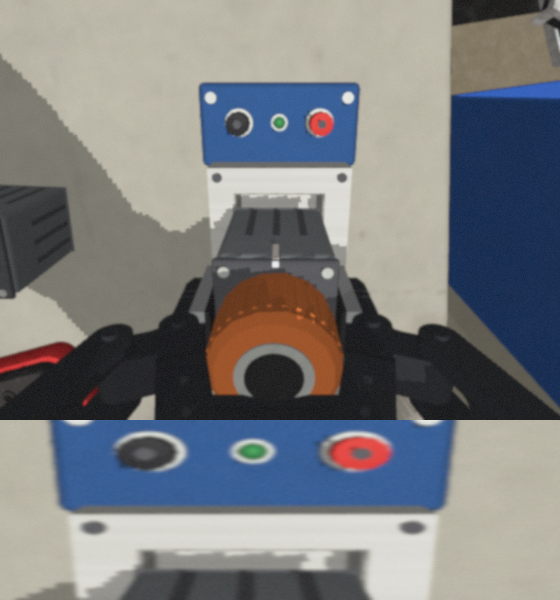

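The housing hangs squarely over the well, whose rim shows at (235-330, 195), so I go down.

Emit:
arm_command:
  deltas: [0,0.6,5,0,35,0,0.6,10,0,35,0,0.6,15,0,35,0,0.6,20,0,35,0,0.6,25,0,35,0,0.6,30,0,35,0,0.6,35,0,35,0,0.6,39,0,35,0,0.6,42,0,35,0,0.6,43,0,35,0,0.6,43,0,35]

```text
t: 9.65
ee_pos: [553.5, 285.2, 45.0]
ee_rot: [0.065, 0.998, 0.0, 0.001]
wrist_force: [-5.1, -1.6, 13.2]
gripper_width: 43.0
grip_force: 64.4
```

Run:
```python
from h import *
s=robot.get_state();print(pose()[0],yawdeg(),s["wrist_force"],s["torque"],s["gripper_width"],s["grip_force"])
```

```text
[553.54170955 285.15165063  44.96222203] 82.52677141864886 [-5.1006292  -1.60580856 13.22417923] [-0.67383759  1.12638343 -0.07541217] 42.96390531033411 64.39874231815338
```

Emit:
arm_command:
  deltas: [0,0,0,0,64,0,0,0,0,64,0,0,0,0,64,0,0,-30,0,64,0,0,-70,0,64,0,0,-95,0,64,0,-40,-95,0,64,0,-80,-95,1,64,0,-120,-95,2,64,-0.8,-155.5,-85,2.7,64,-0.8,-155.5,-85,2.7,64]

```text
t: 10.75
ee_pos: [532.2, 126.9, 126.1]
ee_rot: [0.091, 0.996, -0.001, -0.002]
wrist_force: [-0.9, 0.3, -0.3]
gripper_width: 64.0
grip_force: 0.0
```

Run:
```python
from h import *
print(pose()[0],yawdeg(),totool([534.3,130.9,36]))
```

```text
[532.15929909 126.85580573 126.11250133] 79.54866380400279 [-1.6442651   4.63140753 90.09465833]
```

Emit:
arm_command:
  deltas: [0,0,10,0,64,0,0,20,0,64,0,0,20,0,64]

```text
t: 11.05
ee_pos: [533.2, 131.7, 105.3]
ee_rot: [0.088, 0.996, -0.0, -0.001]
wrist_force: [0.1, 1.2, -0.5]
gripper_width: 63.8
grip_force: 0.0
```

Run:
```python
from h import *
print(pose()[0],yawdeg(),totool([534.3,130.9,36]))
```

```text
[533.15081429 131.68212693 105.34686454] 79.91700699246249 [-1.46312061 -0.5010937  69.34355164]
```

Emit:
arm_command:
  deltas: [-1.5,-0.3,35,0,64,-1.5,-0.3,60,0,64,-1.5,-0.3,70,0,64,-1.5,-0.3,70,0,64,-1.5,-0.3,70,0,50,-1.5,-0.3,70,0,35,-1.5,-0.3,70,0,35,-1.5,-0.3,70,0,35,-1.5,-0.3,70,0,35,-1.5,-0.3,70,0,35]

```text
t: 12.05
ee_pos: [537.0, 130.8, 38.7]
ee_rot: [0.089, 0.996, 0.001, 0.001]
wrist_force: [-0.1, 0.2, 5.4]
gripper_width: 43.3
grip_force: 62.4
```

Run:
```python
from h import *
s=robot.get_state();print(pose()[0],yawdeg(),s["wrist_force"],s["torque"],s["gripper_width"],s["grip_force"])
```

```text
[537.03609875 130.79739296  38.68972791] 79.82929532278206 [-0.09662933  0.17143902  5.42221525] [0.12313888 0.06097351 0.00456507] 43.28369351265847 62.37546890974045
```

Emit:
arm_command:
  deltas: [0,0,-15,0,35,0,0,-40,0,35,0,0,-65,0,35,0,-35,-65,0,35,-1,-75,-65,0,35,-2,-110,-65,-1,35,-2.6,-135,-60,-2.5,35,-2.6,-135,-50,-2.5,35,-2.6,-135,-50,-2.5,35,-2.6,-135,-50,-2.5,35,-2.6,-135,-50,-2.5,35]

```text
t: 13.15
ee_pos: [514.5, -2.1, 87.3]
ee_rot: [0.066, 0.998, 0.0, -0.0]
wrist_force: [0.7, 0.4, -3.2]
gripper_width: 42.9
grip_force: 61.9
```

Run:
```python
from h import *
s=robot.get_state();print(pose()[0],yawdeg(),s["wrist_force"],totool([515.7,-2.5,46.7]))
```

```text
[514.54919327  -2.12215281  87.33878873] 82.40164183263106 [ 0.74177601  0.38100888 -3.19366773] [-1.19154512 -0.23124975 40.63871329]
```

Emit:
arm_command:
  deltas: [-0.8,-0.2,5,0,35,-0.8,-0.2,10,0,35,-0.8,-0.2,15,0,35,-0.8,-0.2,20,0,35,-0.8,-0.2,25,0,35,-0.8,-0.2,30,0,35,-0.8,-0.2,35,0,35,-0.8,-0.2,39,0,35,-0.8,-0.2,41,0,35,-0.8,-0.2,42,0,35,-0.8,-0.2,42,0,35]

```text
t: 14.25
ee_pos: [515.3, -2.8, 46.7]
ee_rot: [0.067, 0.998, 0.001, 0.0]
wrist_force: [-2.6, 4.1, 9.8]
gripper_width: 42.9
grip_force: 63.8
```

Run:
```python
from h import *
s=robot.get_state();print(pose()[0],yawdeg(),s["wrist_force"],s["torque"])
```

```text
[515.31680389  -2.77246886  46.68700344] 82.33839362586274 [-2.63876944  4.05442552  9.80829959] [ 0.97159878  0.56763803 -0.09406411]
```

Emit:
arm_command:
  deltas: [0,0,0,0,64,0,0,0,0,64,0,0,0,0,64,0,0,-30,0,64,0,0,-70,0,64,0,0,-110,0,64,0,40,-150,0,64,1,85,-150,0,64,1,130,-150,0,64,1.3,175,-150,0,64,1.3,220,-150,0,64,1.3,260,-150,0,64,1.3,289,-150,0,64,1.3,289,-150,0,60,1.3,289,-150,0,60,1.3,289,-150,0,60,1.3,289,-150,0,60]

```text
t: 15.95
ee_pos: [552.3, 281.8, 195.3]
ee_rot: [0.068, 0.998, -0.0, -0.0]
wrist_force: [0.0, 0.1, 0.2]
gripper_width: 60.0
grip_force: 0.0
```

Run:
```python
from h import *
d,tp=wrist("w5");np.savez("w5.npz",p=tp[0],q=tp[1].as_quat(),**d);print(tp[0],yawdeg())
s=robot.snapshot("side");f=d["frame"]
im=np.zeros((600,800,3),np.uint8);im[:560,:480]=cv2.resize(f[80:255,220:370],(480,560),interpolation=cv2.INTER_CUBIC)
im[:320,480:]=cv2.resize(s["frame"][190:340,220:370],(320,320));cv2.imwrite("pics/m5.png",im[:,:,::-1])
```

```text
[552.2928685  281.81972514 195.32191673] 82.23378045757778
```

View pics/m5.png

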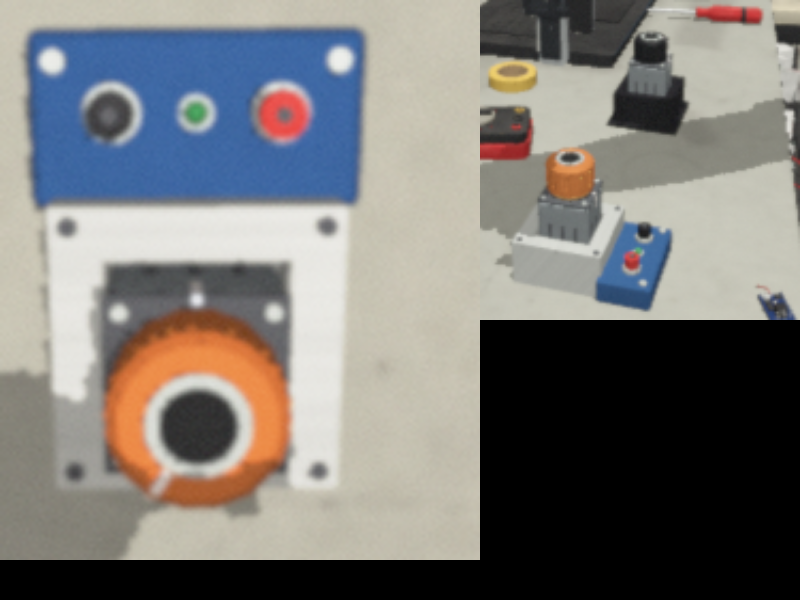

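Both canisters are fully down in each other's wells. In the crop the ring centre is at (198,426), the cap line at (162,483), and the shoulder screws at (118,313) and (274,313).

Run:
```python
from h import *
d=dict(np.load("w5.npz"));tp=(d["p"],R.from_quat(d["q"]))
A=lambda a:np.array(a)/3.2+[220-.35,80-.35]
ang=lambda v:np.degrees(np.arctan2(v[1],v[0]))
P=onplane(A([(198.5,426.5),(161,483)]),d,103.3,tp)[:,:2];Q=onplane(A([(118,313),(274,313)]),d,74,tp)[:,:2]
s=onplane(A([(66,227),(327,226),(319,471),(75,472)]),d,40,tp)[:,:2]
e=Q[1]-Q[0];h=ang(e)+90;print(P,ang(e),"cap angle",(ang(P[1]-P[0])-h)%360,"dock",s.mean(0),Q.mean(0)+17.8*np.array([np.sin(np.radians(ang(e))),-np.cos(np.radians(ang(e)))]))
print(totool([*P[0],77]),pose()[0],robot.get_state()["joints"])
```

```text
[[552.28247438 285.00219392]
 [563.84599129 275.38774117]] 82.25409165834718 cap angle 148.00417690607028 dock [552.92635598 285.56754564] [552.2158918  284.84580082]
[  0.55435665   2.91612192 118.49595995] [552.43583985 282.06555582 195.49665075] [ 4.72191532e-01  4.39581604e-01  3.89821077e-02  1.17028610e+00
 -2.16203592e-04  6.07607488e-01]
```

Emit:
arm_command:
  deltas: [0.5,2.9,10,-8.5,55,0.5,2.9,20,-17,48,0.5,2.9,30,-25.5,48,0.5,2.9,40,-34,48,0.5,2.9,50,-42.5,48,0.5,2.9,60,-51,48,0.5,2.9,60,-60,48,0.5,2.9,60,-60,48,0.5,2.9,60,-60,48,0.5,2.9,60,-60,48]

```text
t: 17.05
ee_pos: [552.6, 286.0, 135.8]
ee_rot: [-0.44, 0.898, 0.0, 0.0]
wrist_force: [-0.1, -0.1, 0.3]
gripper_width: 48.1
grip_force: 0.0
```

Run:
```python
from h import *
s=robot.get_state();print(pose()[0],yawdeg(),totool([552.3,285.0,77.5]),s["gripper_width"])
```

```text
[552.5775312  286.04974497 135.76750499] 142.18611220941892 [ 1.04074173 -0.40454043 58.26692312] 48.14292810427544
```

Emit:
arm_command:
  deltas: [1,-0.4,25,0,48,1,-0.4,45,0,48,1,-0.4,55,0,48,1,-0.4,58,0,48,1,-0.4,58,0,48,1,-0.4,58,0,43,1,-0.4,58,0,35,1,-0.4,58,0,35,1,-0.4,58,0,35,1,-0.4,58,0,35]
  squeeze: 60

```text
t: 18.05
ee_pos: [552.5, 285.9, 78.5]
ee_rot: [-0.441, 0.897, 0.0, 0.001]
wrist_force: [-1.2, 1.8, 6.2]
gripper_width: 38.2
grip_force: 60.1
```

Run:
```python
from h import *
s=robot.get_state();print(pose()[0],yawdeg(),s["wrist_force"],s["torque"],s["gripper_width"],s["grip_force"])
```

```text
[552.5248408  285.86826562  78.54640148] 142.33779975132848 [-1.24840771  1.77947829  6.23957451] [0.2061942  0.34911204 0.01597312] 38.19258612333441 60.09981036186218
```

Emit:
arm_command:
  deltas: [0,0,0.2,8,35,0,0,0.4,16,35,0,0,0.5,24,35,0,0,0.7,32,35,0,0,0.9,40,35,0,0,1.1,48,35,0,0,1.2,56,35,0,0,1.4,64,35,0,0,1.6,72,35,0,0,1.8,80,35,0,0,2,88,35,0,0,2.1,96,35,0,0,2.3,104,35,0,0,2.5,112,35,0,0,2.7,120,35,0,0,2.9,128,35,0,0,2.9,128,35,0,0,2.9,128,35]

```text
t: 19.85
ee_pos: [552.0, 285.9, 75.7]
ee_rot: [0.613, 0.79, 0.001, -0.0]
wrist_force: [-2.7, 1.0, 7.2]
gripper_width: 38.4
grip_force: 60.2
```

Run:
```python
from h import *
s=robot.get_state();print(pose()[0],yawdeg(),s["wrist_force"],s["torque"],s["gripper_width"],s["grip_force"],s["joints"][5])
d,tp=wrist("w6")
```

```text
[551.99544317 285.94730936  75.66317527] 14.334247298004735 [-2.67379005  0.99315941  7.20988132] [ 0.1999621   0.75881362 -0.04514481] 38.36955568167992 60.21760046482086 1.7978937091507183
```

Emit:
arm_command:
  deltas: [0,0,0.1,4,35,0,0,0.2,8,35,0,0,0.3,12,35,0,0,0.3,15,35,0,0,0.3,15,35]

```text
t: 20.4
ee_pos: [551.9, 286.1, 75.3]
ee_rot: [0.711, 0.703, 0.001, -0.001]
wrist_force: [-2.1, 3.1, 6.3]
gripper_width: 37.9
grip_force: 60.2
```

```bash
cat > st.py <<'E'
from h import *
s=robot.get_state();print(pose()[0].round(2),round(yawdeg(),2),np.round(s["wrist_force"],1),np.round(s["torque"],3),round(s["gripper_width"],2),s["joints"][5])
E
python3 st.py
```

```text
[551.94 286.14  75.31] -0.7 [-2.1  3.1  6.3] [ 0.356  0.776 -0.06 ] 37.88 2.0603760027558735
```

Emit:
arm_command:
  deltas: [0,0,0.1,3,35,0,0,0.1,5,35,0,0,0.1,5,35]

```text
t: 20.7
ee_pos: [551.9, 286.2, 75.2]
ee_rot: [0.741, 0.671, 0.001, -0.001]
wrist_force: [-1.7, 0.8, 6.3]
gripper_width: 38.4
grip_force: 60.2
```

```bash
python3 st.py
```

```text
[551.95 286.17  75.2 ] -5.68 [-1.7  0.8  6.3] [ 0.382  0.816 -0.074] 38.38 2.1473000505830404
```

Emit:
arm_command:
  deltas: [0,0,0.1,3,35,0,0,0.1,5,35,0,0,0.1,5,35]

```text
t: 21.0
ee_pos: [551.8, 286.5, 75.1]
ee_rot: [0.769, 0.639, 0.001, -0.001]
wrist_force: [-2.8, 2.6, 7.0]
gripper_width: 38.0
grip_force: 60.2
```

```bash
python3 st.py
```

```text
[551.79 286.54  75.11] -10.61 [-2.8  2.6  7. ] [0.545 0.843 0.264] 38.02 2.2335989760310553
```

Emit:
arm_command:
  deltas: [0,0,0,2,35,0,0,0,4,35,0,0,0,4,35]

```text
t: 21.3
ee_pos: [551.7, 286.6, 75.1]
ee_rot: [0.79, 0.613, 0.001, -0.001]
wrist_force: [-3.2, 3.1, 5.7]
gripper_width: 38.3
grip_force: 60.2
```

```bash
python3 st.py
```

```text
[551.68 286.65  75.06] -14.42 [-3.2  3.1  5.7] [0.484 0.743 1.369] 38.29 2.3005049259286965
```

Emit:
arm_command:
  deltas: [0,0,0,-3,35,0,0,0,-3,48,0,0,0,-3,50,0,0,0,-3,50,0,0,-20,-3,50,0,0,-50,-9,50,0,0,-90,-17,50,0,0,-118,-25,50,0,0,-118,-33,50,0,0,-118,-41,50,0,0,-118,-43.5,50,0,0,-118,-43.5,50,0,0,-118,-43.5,50,0,0,-118,-43.5,50]

```text
t: 22.7
ee_pos: [552.0, 285.0, 191.7]
ee_rot: [0.509, 0.861, -0.0, -0.0]
wrist_force: [-0.2, -0.1, -0.5]
gripper_width: 50.3
grip_force: 0.0
```

```bash
python3 st.py
python3 - <<'E'
from h import *
d,tp=wrist("w7");np.savez("w7.npz",p=tp[0],q=tp[1].as_quat(),**d)
f=d["frame"];cv2.imwrite("pics/m7.png",cv2.resize(f[90:290,180:380,::-1],(600,600),interpolation=cv2.INTER_CUBIC))
E
```

```text
[551.98 285.03 191.68] 28.78 [-0.2 -0.1 -0.5] [-0.027  0.024 -0.018] 50.3 1.5453041484077477
```

View pics/m7.png

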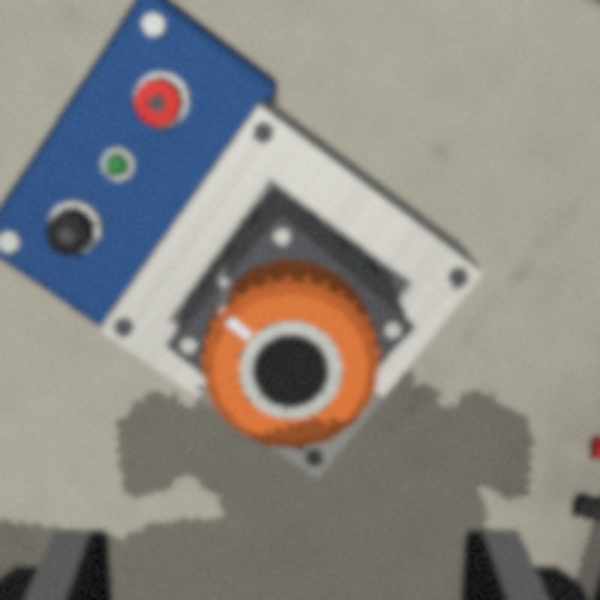

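The cap line at (239,328) now sits over the housing line at (223,283). The ring is at (290,369), and the shoulder screws are at (189,345), (282,236) and (393,329).

Run:
```python
from h import *
d=dict(np.load("w7.npz"));tp=(d["p"],R.from_quat(d["q"]))
A=lambda a:np.array(a)/3+[180-.33,90-.33]
ang=lambda v:np.degrees(np.arctan2(v[1],v[0]))
P=onplane(A([(290,369),(239,328)]),d,100,tp)[:,:2];Q=onplane(A([(189,345),(282,236),(393,329)]),d,74,tp)[:,:2]
print(P,"cap line",ang(P[1]-P[0]),"edges",[(np.hypot(*e),ang(e)) for e in np.diff(Q,axis=0)],"centre",(Q[0]+Q[2])/2)
print("hsg line pt",onplane(A([(223,283)]),d,74,tp))
print(totool([*P[0],75]))
```

```text
[[552.63953908 285.42232088]
 [538.09381127 288.3603136 ]] cap line 168.58085042397292 edges [(np.float64(35.78127393236961), np.float64(78.64559244785369)), (np.float64(35.8922895816505), np.float64(-11.554237154644245))] centre [553.00671638 285.38869421]
hsg line pt [[531.93168247 289.45002216  74.        ]]
[-7.56030448e-03  8.35100332e-01  1.16683847e+02]
```

Emit:
arm_command:
  deltas: [0,0.8,45,0,48,0,0.8,85,0,48,0,0.8,110,0,48,0,0.8,116,0,48,0,0.8,116,0,48,0,0.8,116,0,43,0,0.8,116,0,35,0,0.8,116,0,35,0,0.8,116,0,35,0,0.8,116,0,35]

```text
t: 23.75
ee_pos: [553.6, 285.9, 77.9]
ee_rot: [0.509, 0.861, 0.001, 0.001]
wrist_force: [-2.2, -1.5, 6.6]
gripper_width: 38.3
grip_force: 60.1
```

```bash
python3 st.py
```

```text
[553.57 285.92  77.94] 28.82 [-2.2 -1.5  6.6] [-0.289  0.429  0.013] 38.27 1.5446008986087643
```

Emit:
arm_command:
  deltas: [0,0,-0.2,-8,35,0,0,-0.4,-16,35,0,0,-0.5,-24,35,0,0,-0.7,-32,35,0,0,-0.9,-40,35,0,0,-1.1,-48,35,0,0,-1.2,-56,35,0,0,-1.4,-64,35,0,0,-1.6,-72,35,0,0,-1.8,-80,35,0,0,-2,-88,35,0,0,-2.1,-94,35,0,0,-2.1,-94,35,0,0,-2.1,-94,35,0,0,-2.1,-94,35]

```text
t: 25.25
ee_pos: [554.2, 287.4, 79.9]
ee_rot: [-0.282, 0.96, 0.001, 0.002]
wrist_force: [0.4, 3.3, 6.2]
gripper_width: 37.7
grip_force: 60.1
```

```bash
python3 st.py
python3 - <<'E'
from h import *
d,tp=wrist("w8");np.savez("w8.npz",p=tp[0],q=tp[1].as_quat(),**d)
f=d["frame"];cv2.imwrite("pics/m8.png",cv2.resize(f[140:400,150:410,::-1],(600,600),interpolation=cv2.INTER_CUBIC))
E
```

```text
[554.18 287.35  79.87] 122.71 [0.4 3.3 6.2] [0.768 0.277 0.014] 37.7 -0.09342260772358708
```

View pics/m8.png

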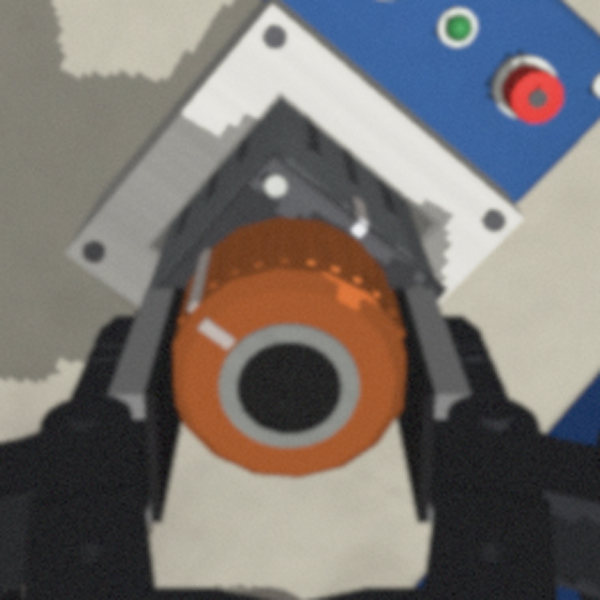

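The cap line is at (215,334), the ring at (288,385), the shoulder screw at (275,186) and the housing line at (360,229). I work out the angle between the cap and the housing from these.

Run:
```python
from h import *
ang=lambda v:np.degrees(np.arctan2(v[1],v[0]))
def go(fn,A,ring,line,scr,hl,zt):
    d=dict(np.load(fn));tp=(d["p"],R.from_quat(d["q"]))
    P=onplane(A([ring,line]),d,zt,tp)[:,:2];Q=onplane(A([scr,hl]),d,74,tp)[:,:2]
    print(fn,"capline",ang(P[1]-P[0])%360,"ring",P[0],"scr",Q[0],"c->scr",np.hypot(*(Q[0]-P[0])),ang(Q[0]-P[0])%360,"c->hl",ang(Q[1]-P[0])%360,"scr->hl",ang(Q[1]-Q[0]))
    D=onplane(A([(275,37),(494,220),(93,252)]),d,40,tp)[:,:2]
    if "8" in fn: print("dock screws",D,[(np.hypot(*e),ang(e)) for e in (D[1]-D[0],D[2]-D[0])],(D[1]+D[2])/2)
go("w7.npz",lambda a:np.array(a)/3+[180-.33,90-.33],(290,369),(239,328),(189,345),(223,283),100)
go("w8.npz",lambda a:np.array(a)/2.308+[150-.28,140-.28],(288,385),(215,334),(275,186),(360,229),102)
```

```text
w7.npz capline 168.58085042397292 ring [552.63953908 285.42232088] scr [531.90198131 271.44274144] c->scr 25.009497069515604 213.98465393311042 c->hl 168.99333029689151 scr->hl 89.90549659112212
w8.npz capline 263.86360806285563 ring [553.52304775 284.87190468] scr [534.0735634  269.50187885] c->scr 24.789516643470566 218.31768255174177 c->hl 172.22051335917007 scr->hl 94.39448569552026
dock screws [[515.70933485 257.24673008]
 [524.21540456 322.93688402]
 [581.66404514 248.43715067]] [(np.float64(66.2385804988832), np.float64(82.62195220237507)), (np.float64(66.54045760082904), np.float64(-7.6079735719980155))] [552.93972485 285.68701735]
```

The housing followed by about 4.2° of the 93.9° turn, so the cap stands about 89.7° off its stop (91.6° when read straight from the two index lines). It is held at 60 N and at rest, so I hand the job in.

```bash
python3 st.py; python3 -c "
from bench import robot
print(robot.job_done())"
```

```text
[554.17 287.36  79.84] 122.71 [-0.6  2.8  6.2] [ 0.826  0.312 -0.027] 37.89 -0.09345969834273443
the job is handed in; nothing more can be done
None
```

The job is handed in at about 25 s: the canisters are swapped and fully seated, and the orange cap was bottomed out, backed off about 90° (±2°) and is still held. While standing on the table, the black-capped canister was dragged roughly 15 mm by a mistyped move, but it stayed upright. I judged contact only from cap angle and torque.

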